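Clear the viewing stand and put up the warm colour chart

ROBOT

A 7-joint arm with a two-finger parallel gripper is mounted at the origin on the work surface. World frame = base frame: x ahead of the robot, y to its left, z up, the work surface at z = 0. Lengths are in mm, angles in rad, forces in N, time in s.
With the tool pointing down it reaches from about 400 to 850 mm from the base axis. Payload 4.4 kg.
Tool frame: the origin (TCP) lies on the centre line of the jaws, within the pads' length; the fingertips stand 22 mm ahead of it and the grasp point (between the pads) lies 3 mm ahead of it; z points along the fingers, y is the line along which they close (so a half turn about z gives the same grasp; the last joint's range is limited). The gripper opens to 94 mm and grips with 3 to 60 N. Pads are 16 mm wide; open, the fingers measure 119 mm over their backs; the gripper's body (75 mm by 177 mm) begins 78 mm behind the grasp point.
Start: joints at [-1.391, 0.628, 0.038, 1.517, -0.027, 0.996, -0.02], TCP at [158.141, 630.483, 227.478] pointing down, gripper open.
Joint ranges: [-3.06, 3.06], [-0.37, 2.12], [-1.25, 1.32], [0.18, 2.47], [-1.1, 4.24], [0.23, 1.98], [-2.94, 2.94]. Speed limits (rad/s): [2.57, 2.57, 3.14, 3.14, 3.14, 3.14, 3.14].

INTERFACE

Orientations are given as a rotation vector (axis times angle).
In Python, from plant import env gives the robot as it stands.
- The arm moves only by the shell command python3 -m jog 'ROWS'. ROWS is JSON, a list that holds one entry, the list of rows, each a list of 7 numbers: the shift along the tool's x, y, z as a fraction of full scale, then the turn, a rotation vector about the tool's x, y, z as a fraction of full scale, then the opening, from -1 (shut) to 1 (fully open). In form: [[[dx, dy, dz, rx, ry, rz, fingers], ...]]. A call has exactly 10 rows; each row shifts and turns the commanded pose from where the row before left it, along the tool's axes as they then stand; what a row does not reach is not made up. Full scale, the value 1, is 200 mm for a shift and 45 degrees for a turn. A row lasts 1/12 s, in which the tool goes at most 41.7 mm and 7.16 degrees, less where a joint would pass 70% of its speed; a pose out of reach is approached as far as the arm can. A call with a number of a shift or a turn outside -1 to 1 is refused whole. A call with a gripper value outside its range is refused whole. The fingers move at their own pace and stop on an object; the grip force is fixed at half the most. Time passes only in rows, so rows that do not move let the fingers close, or fill a call up. It gives the time, the measured TCP pose, the force, the opening and the grip force at its end, in the units of the state.
- env.sense(): the state, without advancing time (a new reading comes with each control period).
- env.get_image(name): name is "scene" or "top" or "wrist"; returns (picture, depth): 420x560x3 uint8, blue, green, red; 420x560 float32, mm along the optical axis (not along the pixel's ray), 0 where there is no reading.
- env.calibration(name): a dict with "K" (3x3 intrinsics, pixels), "k1" (the pictures are not rectified: a ray, as slopes to the right and down, at radius r is drawn at 1 + k1 r^2 times it, then the intrinsics apply), "R" (3x3) and "t" (3): a world point X has camera coordinates R X + t. Camera axes: x right, y down, z forward; pixel columns grow to the right and rows downward; lengths in mm; the calibration is good to about 2 mm. A picture is of the moment at which its call begins: read the wrist's pose just before it. calibration takes no time and is no camera call; for the wrist camera it gives the pose at the moment of the call.
- env.close_job(): hands the job in; it is judged then, once.
The state is a dict: "time": time; "joint_positions": joint angles; "joint_velocities": joint speeds; "joint_torque": joint torques, N m; "eef_pos": TCP position; "orientation": TCP orientation; "ft_force": force on the tool from outside, world axes, zero at the start; "torque": the same for the moment, N m; "finger_gap": finger opening in mm; "finger_force": force on a finger pad.
Only numpy, scipy, OpenCV 4.12 (cv2) and the standard library are available. Lean on these libraries where they do the work, as an engineer would, in place of code of your own. Each camera call takes 0.05 s, during which the arm holds its last target. There are 200 camera calls.

TASK

A blue bottle has been left lying across the foot of the sloping viewing stand: lift it off and lay it gently in the grey tray. Then put the warm-coloured chart (reds, oranges and yellows) on the stand in its place, colours up and flat on the slope, with one long edge fully down against both steel stops and the chart centred from side to side. Leave everything else on the table where it is.

Things in the scene. Friction and masses are not known exactly. Their poses are not given: they have to be found in the camera images.
- stand: Green viewing stand like a small lectern, fixed, 140 deep x 200 wide, top edge about 113 mm high. Origin: centre of its underside on the table; x horizontal from its low edge to its high edge, z up. It stands in the middle or on the left of the table (the tray in the other place), its low edge facing the robot's left (+y) and somewhat away.
- deck: The stand's green face with a white field, rising at 30 deg: y -100 to 100, x -8 to 140 mm. Origin: on the face, middle of the stop line, 40 mm above the table; x up the slope, y level along the stops, z out of the face. Two dark steel stops, faces at x = 0, each 8 thick (x -8 to 0), 22 high, at y 34 to 72 and -34 to -72. The 68 mm gap between them is open, also in front: a finger fits in there.
- bottle: Closed blue plastic bottle, white cap, paper label, 150 long: body 50 diameter, y -75 to 37 mm, cap 32 diameter; 0.15 to 0.31 kg. Origin: on its axis, middle of its length; y along its axis to the cap. Starts lying on the deck against both stops (axis along deck y, at deck x = 25, z = 25 mm, within 15 mm of the middle in y). It rolls freely.
- tray: Open grey plastic tray, fixed to the table, 170 (x) x 210 (y) outside, 40 high, walls and floor 5 thick. Origin: centre of its underside; z up. Empty at the start.
- warm_chart: Rigid board in a gold frame, 60 (x) x 130 (y) x 16 (z) mm, 0.1 kg, with red, orange and yellow squares on top. Origin: centre of its underside; z out of its coloured face. Starts flat on the right of the table, colours up, long side roughly along y. Either long edge may be the lower one on the stand. Friction varies: it may not slide down by itself.
- cool_chart: A second chart of the same size and frame, with blue and green squares, lying near the warm one (either of them may be the nearer to the robot). To be left alone.
- tub: White plastic tub, 66 diameter x 75 high, origin under its centre. To be left alone.
- brush: Paint brush with a blue handle, 190 long, lying along its x axis. To be left alone.
- red_jar: Red jar with a black cap, 68 diameter x 85 high, origin under its centre. To be left alone.
- amber_jar: Orange jar with a black cap, 68 diameter x 85 high, origin under its centre. To be left alone.
- can: Steel can, 80 diameter x 100 high, origin under its centre. To be left alone.
- tape: Roll of brown tape lying flat, 90 diameter x 50 high, origin under its centre. To be left alone.

How it is judged (in metres and radians):
On the way:
1. the bottle lies in the tray, let go, at rest (x of bottle in the frame of tray between -0.085 and 0.085 m and y of bottle in the frame of tray between -0.105 and 0.105 m and z of bottle in the frame of tray below 0.045 m and angle between bottle's own y axis and vertical between 1.2 and 1.94 rad and contact force between bottle and the fingers below 0.1 N and linear speed of bottle below 0.05 m/s), for 0.2 s.
At the end, for the whole second after the job is handed in: Bottle at rest lying in the tray (middle inside it, under 45 mm up, within 0.37 rad of level). Warm chart at rest face up on the deck: origin at deck x 25 to 34.5 mm (30 = on the stops), y within 15 mm, z within 4 mm of the face, its y and z axes within 0.08 rad of the deck's (x of bottle in the frame of tray between -0.085 and 0.085 m and y of bottle in the frame of tray between -0.105 and 0.105 m and z of bottle in the frame of tray below 0.045 m and angle between bottle's own y axis and vertical between 1.2 and 1.94 rad and contact force between bottle and the fingers below 0.1 N and x of warm_chart in the frame of deck between 0.025 and 0.0345 m and y of warm_chart in the frame of deck between -0.015 and 0.015 m and z of warm_chart in the frame of deck between -0.004 and 0.004 m and angle between the z axis of warm_chart and the z axis of deck, either way round below 0.08 rad and angle between the y axis of warm_chart and the y axis of deck, either way round below 0.08 rad and linear speed of bottle below 0.03 m/s and linear speed of warm_chart below 0.02 m/s); the robot touches nothing.
It fails at once if a bystander (cool chart, tub, brush, jar, can or tape) is moved by more than 30 mm (distance of any of cool_chart, tub, brush, red_jar, amber_jar, can, tape from where it was at the start of the episode above 0.03 m).
It fails at once if the bottle is dropped (over 30 mm) or thrown: it moves faster than 0.8 m/s out of the fingers (linear speed of bottle above 0.8 m/s and contact force between bottle and the fingers below 0.1 N).
It also fails if it takes over 67 s, if anything falls off the work surface, if the arm or the gripper's body presses on something with over 40 N, if the wrist force passes 120 N, or if a joint passes its speed limit or range.

## Working session

There is one attempt and no reset: what is moved stays moved. The work goes in short steps, Python scripts to look and compute and a shell command to move; the robot and the scene stay as the last step left them, time stands still between calls to the robot, and variables do not carry over. Pictures are saved under pics/ and viewed, at most 10 in all, crops included, and the job is handed in when it is done.

```bash
ls; mkdir -p pics; cat > h.py <<'E'
import numpy as np, cv2
from scipy.spatial.transform import Rotation as Rn
from plant import env
def grab(n):
    c=env.calibration(n); im,d=env.get_image(n); np.savez('/tmp/%s.npz'%n,im=im,d=d,K=c['K'],k1=c['k1'],R=c['R'],t=c['t']); return im,d
def cloud(n):
    z=np.load('/tmp/%s.npz'%n); d=z['d']; h,w=d.shape
    v,u=np.mgrid[:h,:w]; K=z['K']
    a=(u-K[0,2])/K[0,0]; b=(v-K[1,2])/K[1,1]; x,y=a.copy(),b.copy()
    for _ in range(8):
        s=1+float(z['k1'])*(x*x+y*y); x,y=a/s,b/s
    P=np.stack([x*d,y*d,d],-1); W=(P-z['t'].ravel())@z['R']; W[d<=0]=np.nan
    return z['im'],W
E
python3 - <<'E'
from h import *
a,_=grab('scene');b,_=grab('top');cv2.imwrite('pics/s.png',a);cv2.imwrite('pics/t.png',b)
s=env.sense();print({k:np.round(s[k],3) for k in ('time','eef_pos','orientation','ft_force','finger_gap')})
E
```

```text
pics
{'time': np.float64(0.1), 'eef_pos': array([157.998, 629.948, 226.665]), 'orientation': array([-3.850e-01, -3.118e+00,  3.000e-03]), 'ft_force': array([ 0.619, -1.175, -0.686]), 'finger_gap': np.float64(94.164)}
```

View pics/t.png

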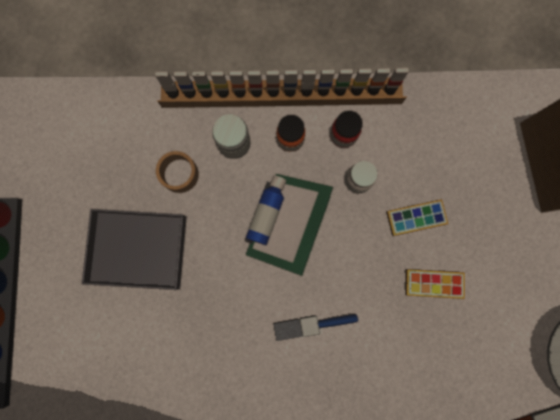

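View pics/s.png

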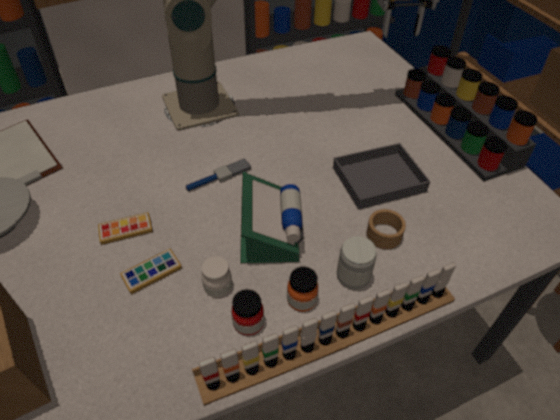

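The top view shows the stand with its corners at about (281,174), (332,184), (302,274) and (247,258). The bottle lies from (278,182) at the cap to (258,243). The tray is at (136,249), the warm chart at (436,284) and the cool chart at (418,217). The tub is at (362,176) and the brush at (315,326). The scene view agrees.

```bash
python3 - <<'E'
from h import *
im,W=cloud('top'); hsv=cv2.cvtColor(im,cv2.COLOR_BGR2HSV); H,S,V=[hsv[...,i].astype(int) for i in range(3)]
def reg(u0,u1,v0,v1):
    m=np.zeros(H.shape,bool); m[v0:v1,u0:u1]=1; return m
def rect(P): 
    r=cv2.minAreaRect(P[:,:2].astype(np.float32)); return np.round(r[0],1),np.round(r[1],1),round(r[2],1),'z',np.round(np.percentile(P[:,2],[5,50,95]),1)
g=reg(240,340,165,282)&np.isfinite(W[...,2])
Z=W[...,2]
print('table z',np.nanmedian(W[330:390,380:450,2]))
m=g&(abs(H-70)<20)&(S>90)
print('green',m.sum(),rect(W[m]))
b=g&(abs(H-115)<14)&(S>110); print('blue',b.sum(),rect(W[b]))
print('chartW',rect(W[reg(400,475,260,305)&(Z>9)]), 'C',rect(W[reg(380,455,192,242)&(Z>9)]))
print('tray',rect(W[reg(70,200,200,300)&(Z>25)]))
print('brush',rect(W[reg(265,365,305,350)&(Z>8)]))
print('tub',rect(W[reg(343,382,155,197)&(Z>60)]),'tape',rect(W[reg(150,203,145,195)&(Z>35)]))
# deck plane: right part of stand
u,v=np.mgrid[:420,:560][::-1]
poly=np.zeros(H.shape,np.uint8); cv2.fillPoly(poly,[np.array([[296,182],[326,188],[299,268],[280,262]])],1)
P=W[(poly>0)&np.isfinite(Z)]
A=np.c_[P[:,:2],np.ones(len(P))]; c=np.linalg.lstsq(A,P[:,2],rcond=None)[0]
print('plane',c,'slope',np.degrees(np.arctan(np.hypot(*c[:2]))),'dir',np.degrees(np.arctan2(c[1],c[0])),'rms',np.std(A@c-P[:,2]))
for uv in [(281,174),(332,184),(302,274),(247,258),(278,182),(258,243),(274,188),(253,240)]: print(uv,np.round(W[uv[1],uv[0]],1))
print(env.calibration('top'))
E
```

```text
table z 0.10749859452397889
green 37 (array([563.3, -35.1]), array([ 14.9, 178.3]), 71.3, 'z', array([ 98.5, 104.1, 108.2]))
blue 464 (array([593.6,  60.5]), array([ 42.7, 122.7]), 68.9, 'z', array([ 88.7,  96.3, 100.6]))
chartW (array([ 439.3, -320.1]), array([131.2,  59.5]), 86.2, 'z', array([13.5, 17. , 20.3])) C (array([ 590.5, -288.2]), array([ 59.7, 130. ]), 11.5, 'z', array([13.7, 17.1, 20.1]))
tray (array([527.6, 360.5]), array([211.6, 169.4]), 85.5, 'z', array([27. , 39.1, 42.8]))
brush (array([351.3, -49. ]), array([ 41.6, 189.3]), 8.7, 'z', array([14. , 18.4, 22.1]))
tub (array([ 682.4, -158.2]), array([56.3, 56.9]), 42.8, 'z', array([70.6, 75.4, 78.2])) tape (array([702.4, 264.9]), array([88.1, 88.4]), 80.0, 'z', array([37.6, 49.7, 53.4]))
plane [ -0.20360786  -0.52656936 199.33411086] slope 29.447467705118946 dir -111.13992299087303 rms 1.6905790908858878
(281, 174) [701.   24.7   1.1]
(332, 184) [ 6.751e+02 -9.610e+01 -2.000e-01]
(302, 274) [465.5 -15.  102.6]
(247, 258) [503.1 107.    2.2]
(278, 182) [663.9  32.   90.1]
(258, 243) [534.7  78.7  50.7]
(274, 188) [651.4  40.9  87.2]
(253, 240) [538.4  86.9  97. ]
{'K': array([[436.45817172,   0.        , 279.02581803],
       [  0.        , 436.45817172, 216.20882265],
       [  0.        ,   0.        ,   1.        ]]), 'k1': 0.03859515055719599, 'R': array([[-1.58747341e-02, -9.99871287e-01, -2.32433428e-03],
       [-9.92694488e-01,  1.60387794e-02, -1.19584323e-01],
       [ 1.19606210e-01,  4.08984499e-04, -9.92821327e-01]]), 't': array([ 40.53304451, 595.12911064, 957.01166828])}
```

```bash
python3 - <<'E'
from h import *
from scipy.optimize import least_squares
c0=np.array([560,10.])
Q=[]
for n in('top','scene'):
    im,W=cloud(n); 
    m=np.isfinite(W[...,2])&(np.hypot(W[...,0]-575,W[...,1]-20)<150)&(W[...,2]>4)&(W[...,2]<125)
    P=W[m]; C=im[m].astype(int); B,G,R=C.T
    blue=(B>G*1.25)&(B>R*1.6)&(B>50)
    Q.append((n,P,C,blue)); print(n,len(P),blue.sum())
# plane joint fit, slope fixed 30
def pl(x,P): # yaw, offset: height above plane
    d=np.array([np.cos(x[0]),np.sin(x[0])]); return (P[:,2]-((P[:,:2]-c0)@d)*np.tan(np.pi/6)-x[1])*np.cos(np.pi/6)
for n,P,C,bl in Q:
    x=np.array([np.radians(-110.5),75.]); 
    s=((P[:,:2]-c0)@[np.cos(x[0]),np.sin(x[0])])
    k=(s>-10)&(s<85)
    r=least_squares(lambda q:pl(q,P[k]),x,loss='soft_l1',f_scale=2); x=r.x
    e=pl(x,P); on=abs(e)<5
    d=np.array([np.cos(x[0]),np.sin(x[0])]);l=np.array([-d[1],d[0]])
    print(n,'yaw',np.degrees(x[0]),'off',x[1])
    for yaw in(np.radians(-110.5),):
        d=np.array([np.cos(yaw),np.sin(yaw)]);l=np.array([-d[1],d[0]])
        s=(P[:,:2]-c0)@d; t=(P[:,:2]-c0)@l
        # side edges per slice, high edge per slice
        hi=[];lo=[];top=[]
        for a in range(10,90,8):
            q=t[on&(abs(s-a)<4)]; hi.append((a,q.max(),q.min()))
        for a in range(-80,81,20):
            q=s[on&(abs(t-a)<8)]; top.append((a,q.max()))
        hi=np.array(hi);top=np.array(top); print(np.round(hi,1).tolist(),np.round(top,1).tolist())
    for nm,mm in(('blue',bl),('above',(e>12)&(s<60))):
        p=P[mm]; 
        f=lambda q: np.hypot((np.c_[(p[:,:2]-q[:2])@[np.cos(q[3]),np.sin(q[3])]]).ravel(),p[:,2]-q[2])-25
        b=least_squares(f,[593,60,72,np.radians(-110.5)],loss='soft_l1',f_scale=2).x if nm=='blue' else b
        ax=np.array([-np.sin(b[3]),np.cos(b[3])]); w=(p[:,:2]-b[:2])@ax
        print(nm,np.round(b[:3],1),np.degrees(b[3]),'axis ext',np.percentile(w,[0.5,99.5]).round(1), 'at',np.round([b[:2]+ax*w.min(),b[:2]+ax*w.max()],1).tolist())
E
```

```text
top 6085 489
scene 5118 365
top yaw -110.89505776177549 off 79.34921561106273Traceback (most recent call last):
  File "<stdin>", line 28, in <module>
    return umr_maximum(a, axis, None, out, keepdims, initial, where)
ValueError: zero-size array to reduction operation maximum which has no identity
```

```bash
cat > fit.py <<'E'
from h import *
from scipy.optimize import least_squares
c0=np.array([560,10.])
YAW=np.radians(-110.9); d=np.array([np.cos(YAW),np.sin(YAW)]);l=np.array([-d[1],d[0]])
for n in('top','scene'):
    im,W=cloud(n)
    m=np.isfinite(W[...,2])&(np.hypot(W[...,0]-575,W[...,1]-20)<150)&(W[...,2]>4)&(W[...,2]<125)
    P=W[m]; B,G,R=im[m].astype(int).T
    bl=(B>G*1.25)&(B>R*1.6)&(B>50)
    s=(P[:,:2]-c0)@d; t=(P[:,:2]-c0)@l
    k=(s>-10)&(s<60)&(abs(t)<85)
    f=lambda x:(P[k,2]-((P[k,:2]-c0)@[np.cos(x[0]),np.sin(x[0])])*np.tan(np.pi/6)-x[1])*.866
    x=least_squares(f,[YAW,75],loss='soft_l1',f_scale=2).x
    print(n,'plane yaw',np.degrees(x[0]),'off',x[1])
    e=(P[:,2]-s*np.tan(np.pi/6)-x[1])*.866; on=abs(e)<6
    print('sides',[(a,*np.round(np.percentile(t[on&(abs(s-a)<4)],[1,99]),1).tolist()) for a in range(0,60,10)])
    print('high',[(a,round(float(np.percentile(s[on&(abs(t-a)<8)],99)),1)) for a in range(-80,81,20) if (on&(abs(t-a)<8)).any()])
    p=P[bl]
    g=lambda q: np.hypot((p[:,:2]-q[:2])@[np.cos(q[3]),np.sin(q[3])],p[:,2]-q[2])-25
    b=least_squares(g,[593,60,72,YAW],loss='soft_l1',f_scale=2).x
    ax=np.array([-np.sin(b[3]),np.cos(b[3])])
    w=(P[(e>8)&(s<45)][:,:2]-b[:2])@ax
    w=np.percentile(w,[.3,99.7]); print('bottle',np.round(b[:3],1),np.degrees(b[3]),'ends',(b[:2]+ax*w[0]).round(1),(b[:2]+ax*w[1]).round(1),w.round(1))
    wb=np.percentile((p[:,:2]-b[:2])@ax,[.5,99.5]);print('blue ext',wb.round(1), 'st',((b[:2]-c0)@d).round(1),((b[:2]-c0)@l).round(1))
E
python3 fit.py
```

```text
top plane yaw -110.83542261882158 off 79.51341484037296
sides [(0, -80.0, 113.9), (10, -81.1, 114.0), (20, -80.7, 113.7), (30, -81.1, 114.0), (40, -81.4, 113.9), (50, -81.1, 113.9)]
high [(-80, 54.8), (-60, 55.1), (-40, 56.1), (-20, 55.5), (0, 55.2), (20, 56.4), (40, 55.2), (60, 56.2), (80, 55.8)]
bottle [2075.3 -509.7   73.8] -111.02755975910043 ends [531.6  83.7] [674.7  28.7] [-1653.8 -1500.5]
blue ext [-1648.4 -1526.2] st -55.1 1601.0
scene plane yaw -111.70803624649307 off 79.93289653461095
sides [(0, -79.3, 117.3), (10, -78.8, 117.1), (20, -77.8, 117.5), (30, -78.6, 118.1), (40, -78.0, 117.6), (50, -79.5, 116.8)]
high [(-80, 54.7), (-60, 56.9), (-40, 56.6), (-20, 56.2), (0, 56.0), (20, 55.7), (40, 57.3), (60, 56.8), (80, 56.1)]
bottle [1423.  -257.6   73.7] -110.91082607566283 ends [537.   80.9] [678.2  27. ] [-948.4 -797.3]
blue ext [-944.7 -827.4] st -57.9 901.7
```

```bash
cat > nav.py <<'E'
import sys
from h import *
YAW=np.radians(-110.9); d=np.array([np.cos(YAW),np.sin(YAW),0]); L=np.array([-d[1],d[0],0]); U=np.array([0,0,1.])
X=d*np.cos(np.pi/6)+U*.5; N=-.5*d+U*np.cos(np.pi/6); O=np.array([600.9,67.2,40])
def deck(x,y,z): return O+x*X+y*L+z*N
Rdeck=np.c_[np.cross(-X,-N),-X,-N]
def down(a):
    a=np.radians(a); y=np.array([np.cos(a),np.sin(a),0]); return np.c_[np.cross(y,-U),y,-U]
def pose():
    s=env.sense(); return np.array(s['eef_pos']),Rn.from_rotvec(s['orientation']),s
def plan(p,R,n,start=None):
    p0,r0,s=pose() if start is None else start
    r=(r0.inv()*Rn.from_matrix(R)).as_rotvec()/n; dR=Rn.from_rotvec(r); M=np.zeros((3,3)); c=r0
    for _ in range(n): M+=c.as_matrix(); c=c*dR
    v=np.linalg.solve(M,np.array(p)-p0)
    print(n,'rows: ',np.round(v/200,4).tolist(),np.round(np.degrees(r)/45,4).tolist(),'| per row mm',round(np.linalg.norm(v),1),'deg',round(np.degrees(np.linalg.norm(r)),2))
    return np.array(p),Rn.from_matrix(R),None
def st():
    p,r,s=pose(); D=(p-O)@np.c_[X,L,N]
    print('t',round(float(s['time']),2),'p',p.round(1),'deckTCP',D.round(1),'F',np.round(s['ft_force'],1),'gap',np.round(s['finger_gap'],1),'ff',np.round(s['finger_force'],1),'q',np.round(s['joint_positions'],2),'toolY',np.round(r.as_matrix()[:,1],3),'Z',np.round(r.as_matrix()[:,2],3))
E
python3 - <<'E'
from nav import *
st()
a=plan(deck(25,-5,150),Rdeck,30); plan(deck(25,-5,30),Rdeck,10,a)
E
```

```text
t 0.1 p [158.  629.9 226.7] deckTCP [-225.1 -614.5  345.5] F [ 0.6 -1.2 -0.7] gap 94.2 ff 0.0 q [-1.39  0.63  0.04  1.52 -0.03  1.   -0.02] toolY [ 0.243  0.97  -0.002] Z [-0.    -0.002 -1.   ]
30 rows:  [-0.0983, -0.0556, 0.0216] [0.0221, 0.0013, 0.0049] | per row mm 23.0 deg 1.02
10 rows:  [0.0, 0.0, 0.06] [0.0, 0.0, 0.0] | per row mm 12.0 deg 0.0
```

```bash
for i in 1 2; do python3 -m jog '[[[-0.098,-0.056,0.022,0.022,0.0013,0.005,1],[-0.098,-0.056,0.022,0.022,0.0013,0.005,1],[-0.098,-0.056,0.022,0.022,0.0013,0.005,1],[-0.098,-0.056,0.022,0.022,0.0013,0.005,1],[-0.098,-0.056,0.022,0.022,0.0013,0.005,1],[-0.098,-0.056,0.022,0.022,0.0013,0.005,1],[-0.098,-0.056,0.022,0.022,0.0013,0.005,1],[-0.098,-0.056,0.022,0.022,0.0013,0.005,1],[-0.098,-0.056,0.022,0.022,0.0013,0.005,1],[-0.098,-0.056,0.022,0.022,0.0013,0.005,1]]]'; done
python3 - <<'E'
from nav import *
st()
a=plan(deck(25,-5,150),Rdeck,9)
E
```

```text
time: 0.93
eef_pos: [317.8, 467.4, 191.1]
orientation: [-0.441, -3.067, 0.267]
ft_force: [-0.2, 0.2, 0.0]
finger_gap: 94.0
finger_force: 0.0
time: 1.77
eef_pos: [468.8, 295.0, 175.0]
orientation: [-0.491, -2.994, 0.524]
ft_force: [-0.7, -0.1, 0.1]
finger_gap: 93.8
finger_force: 0.0
t 1.77 p [468.8 295.  175. ] deckTCP [ -76.  -204.6  199.7] F [-0.7 -0.1  0.1] gap 93.8 ff 0.0 q [-0.8   0.72  0.14  1.58  0.09  1.15  0.51] toolY [ 0.299  0.891 -0.341] Z [-0.116 -0.32  -0.94 ]
9 rows:  [-0.1096, -0.061, 0.0226] [0.0249, 0.0014, 0.0053] | per row mm 25.5 deg 1.15
```

```bash
python3 -m jog '[[[-0.11,-0.061,0.023,0.025,0.0014,0.0053,1],[-0.11,-0.061,0.023,0.025,0.0014,0.0053,1],[-0.11,-0.061,0.023,0.025,0.0014,0.0053,1],[-0.11,-0.061,0.023,0.025,0.0014,0.0053,1],[-0.11,-0.061,0.023,0.025,0.0014,0.0053,1],[-0.11,-0.061,0.023,0.025,0.0014,0.0053,1],[-0.11,-0.061,0.023,0.025,0.0014,0.0053,1],[-0.11,-0.061,0.023,0.025,0.0014,0.0053,1],[-0.11,-0.061,0.023,0.025,0.0014,0.0053,1],[0,0,0,0,0,0,1]]]' >/dev/null
python3 - <<'E'
from nav import *
a,_=grab('wrist'); cv2.imwrite('pics/w1.png',a)
st()
a=plan(deck(25,-5,30),Rdeck,9)
im,W=cloud('wrist'); D=(W-O)@np.c_[X,L,N]
B,G,R=im[...,0].astype(int),im[...,1].astype(int),im[...,2].astype(int)
m=(B>G*1.25)&(B>R*1.6)&(B>50)&(D[...,2]>10)&(D[...,2]<70)
print('blue',m.sum(),np.round(np.percentile(D[m],[1,50,99],axis=0),1))
f=np.isfinite(W[...,2])&(D[...,0]>70)&(D[...,0]<130)&(abs(D[...,1])<80)&(abs(D[...,2])<15)
print('deck z',f.sum(),np.percentile(D[f][:,2],[5,50,95]).round(1))
for x in (80,110):
    q=np.isfinite(W[...,2])&(abs(D[...,0]-x)<6)&(abs(D[...,2])<8); print(x,np.percentile(D[q][:,1],[.5,99.5]).round(1),np.median(D[q][:,2]).round(1))
E
```

```text
t 2.65 p [616.4 116.1 181.5] deckTCP [ 26.4  -3.  148.2] F [0.1 0.4 0.1] gap 94.2 ff 0.0 q [-0.55  0.86  0.23  1.33  0.21  1.33  0.75] toolY [ 0.312  0.807 -0.501] Z [-0.18  -0.468 -0.865]
9 rows:  [0.0011, 0.0008, 0.0657] [-0.0002, -0.0001, -0.0005] | per row mm 13.1 deg 0.03
blue 4674 [[  2.5 -65.6  30.3]
 [ 26.1  19.   46.7]
 [ 50.   57.6  50.9]]
deck z 12010 [-0.5  0.8  2. ]
80 [-100.5   96.9] 0.7
110 [-100.2   97.1] 0.7
```

View pics/w1.png

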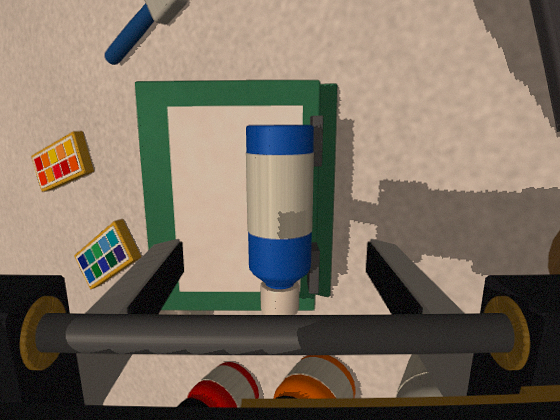

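The wrist view shows the bottle at (280,205) lying against both stops, at (317,140) and (313,268), with the open fingers straddling its line. The measurements agree to within 2 mm, so I can descend.

```bash
python3 -m jog '[[[0,0.001,0.066,0,0,0,1],[0,0.001,0.066,0,0,0,1],[0,0.001,0.066,0,0,0,1],[0,0.001,0.066,0,0,0,1],[0,0.001,0.066,0,0,0,1],[0,0.001,0.066,0,0,0,1],[0,0.001,0.066,0,0,0,1],[0,0.001,0.066,0,0,0,1],[0,0,0.062,0,0,0,1],[0,0,0,0,0,0,1]]]' 
python3 -c "
from nav import *
st()"
```

```text
time: 3.48
eef_pos: [592.3, 65.4, 77.1]
orientation: [-0.532, -2.894, 0.777]
ft_force: [-0.3, 0.1, -0.3]
finger_gap: 94.2
finger_force: 0.0
t 3.48 p [592.3  65.4  77.1] deckTCP [22.7 -7.4 29.7] F [-0.3  0.1 -0.3] gap 94.2 ff 0.0 q [-0.5   0.94  0.23  1.51  0.24  1.07  0.72] toolY [ 0.307  0.809 -0.502] Z [-0.182 -0.467 -0.865]
```

```bash
python3 -m jog '[[[-0.01,-0.015,0,0,0,0,1],[-0.01,0,0,0,0,0,0.1],[0,0,0,0,0,0,-0.2],[0,0,0,0,0,0,-0.5],[0,0,0,0,0,0,-1],[0,0,0,0,0,0,-1],[0,0,0,0,0,0,-1],[0,0,0,0,0,0,-1],[0,0,0,0,0,0,-1],[0,0,0,0,0,0,-1]]]' 
python3 -c "
from nav import *
st()"
```

```text
time: 4.32
eef_pos: [598.0, 62.1, 80.4]
orientation: [-0.534, -2.899, 0.775]
ft_force: [0.7, 0.3, -0.1]
finger_gap: 49.2
finger_force: 30.0
t 4.32 p [598.   62.1  80.4] deckTCP [25.3 -0.9 32.1] F [ 0.7  0.3 -0.1] gap 49.2 ff 30.0 q [-0.5   0.94  0.23  1.5   0.24  1.07  0.73] toolY [ 0.309  0.81  -0.499] Z [-0.177 -0.466 -0.867]
```

```bash
python3 -m jog '[[[0,-0.01,-0.02,0,0,0,-1],[0,-0.02,-0.035,0,0,0,-1],[0,-0.025,-0.0433,0,0,0,-1],[0,-0.03,-0.052,0,0,0,-1],[0,-0.03,-0.052,0,0,0,-1],[0,-0.03,-0.052,0,0,0,-1],[0,-0.03,-0.052,0,0,0,-1],[0,-0.03,-0.052,0,0,0,-1],[0,-0.03,-0.052,0,0,0,-1],[0,-0.015,-0.026,0,0,0,-1]]]' 
python3 -c "
from nav import *
st()
a=plan([527.6,370,190],down(-4.5),28)
plan([527.6,370,36],down(-4.5),15,a)
"
```

```text
time: 5.15
eef_pos: [598.6, 61.9, 183.3]
orientation: [-0.535, -2.901, 0.775]
ft_force: [-0.1, 0.8, -2.8]
finger_gap: 49.3
finger_force: 30.0
t 5.15 p [598.6  61.9 183.3] deckTCP [ 76.6  -0.2 121.3] F [-0.1  0.8 -2.8] gap 49.3 ff 30.0 q [-0.5   0.81  0.24  1.45  0.24  1.24  0.78] toolY [ 0.31   0.81  -0.498] Z [-0.176 -0.466 -0.867]
28 rows:  [0.0563, 0.0195, -0.0101] [-0.0203, 0.0153, 0.057] | per row mm 12.1 deg 2.81
15 rows:  [0.0, 0.0, 0.0513] [0.0, 0.0, 0.0] | per row mm 10.3 deg 0.0
```

```bash
for i in 1 2; do python3 -m jog '[[[0.056,0.0195,-0.01,-0.0203,0.0153,0.057,-1],[0.056,0.0195,-0.01,-0.0203,0.0153,0.057,-1],[0.056,0.0195,-0.01,-0.0203,0.0153,0.057,-1],[0.056,0.0195,-0.01,-0.0203,0.0153,0.057,-1],[0.056,0.0195,-0.01,-0.0203,0.0153,0.057,-1],[0.056,0.0195,-0.01,-0.0203,0.0153,0.057,-1],[0.056,0.0195,-0.01,-0.0203,0.0153,0.057,-1],[0.056,0.0195,-0.01,-0.0203,0.0153,0.057,-1],[0.056,0.0195,-0.01,-0.0203,0.0153,0.057,-1],[0.056,0.0195,-0.01,-0.0203,0.0153,0.057,-1]]]'>/dev/null; done
python3 - <<'E'
from nav import *
st()
a=plan([527.6,370,190],down(-4.5),9)
E
```

```text
t 6.82 p [506.3 275.8 178.1] deckTCP [ -70.5 -162.8  200.1] F [-0.5 -0.  -3.2] gap 49.1 ff 30.0 q [-0.77  0.68  0.35  1.63 -0.21  1.02 -0.08] toolY [ 0.953  0.267 -0.143] Z [-0.118 -0.108 -0.987]
9 rows:  [0.0504, 0.0175, -0.0102] [-0.0183, 0.0136, 0.0504] | per row mm 10.9 deg 2.49
```

```bash
python3 -m jog '[[[0.0504,0.0175,-0.01,-0.0183,0.0136,0.0504,-1],[0.0504,0.0175,-0.01,-0.0183,0.0136,0.0504,-1],[0.0504,0.0175,-0.01,-0.0183,0.0136,0.0504,-1],[0.0504,0.0175,-0.01,-0.0183,0.0136,0.0504,-1],[0.0504,0.0175,-0.01,-0.0183,0.0136,0.0504,-1],[0.0504,0.0175,-0.01,-0.0183,0.0136,0.0504,-1],[0.0504,0.0175,-0.01,-0.0183,0.0136,0.0504,-1],[0.0504,0.0175,-0.01,-0.0183,0.0136,0.0504,-1],[0.0504,0.0175,-0.01,-0.0183,0.0136,0.0504,-1],[0,0,0,0,0,0,-1]]]'>/dev/null
python3 - <<'E'
from nav import *
a,_=grab('top'); cv2.imwrite('pics/t2.png',cv2.resize(a[150:330,40:260],None,fx=3,fy=3))
st()
a=plan([527.6,370,190],down(-4.5),5)
a=plan([527.6,370,60],down(-4.5),9)
E
```

```text
t 7.7 p [527.  370.3 189.4] deckTCP [-147.7 -177.1  257.8] F [-0.4 -0.4 -2.6] gap 48.9 ff 30.0 q [-0.9   0.7   0.43  1.58 -0.34  0.94 -0.44] toolY [ 0.997 -0.074 -0.001] Z [-0.001 -0.    -1.   ]
5 rows:  [-0.0003, 0.0006, -0.0006] [-0.0002, 0.0001, 0.0012] | per row mm 0.2 deg 0.05
9 rows:  [-0.0001, 0.0004, 0.0719] [-0.0001, 0.0001, 0.0007] | per row mm 14.4 deg 0.03
```

View pics/t2.png

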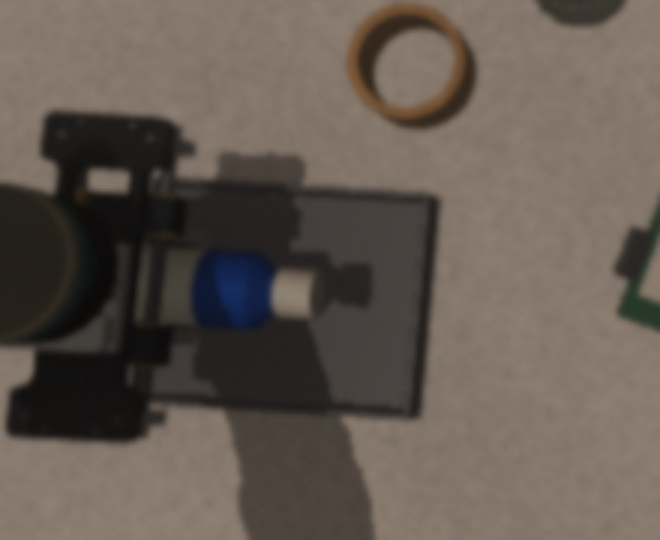

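```bash
python3 -m jog '[[[0,0,0.05,0,0,0,-1],[0,0,0.08,0,0,0,-1],[0,0,0.09,0,0,0,-1],[0,0,0.09,0,0,0,-1],[0,0,0.09,0,0,0,-1],[0,0,0.08,0,0,0,-1],[0,0,0.07,0,0,0,-1],[0,0,0.06,0,0,0,-1],[0,0,0.04,0,0,0,-1],[0,0,0.02,0,0,0,-1]]]'; python3 -m jog '[[[0,0,0.02,0,0,0,-1],[0,0,0.02,0,0,0,-1],[0,0,0.015,0,0,0,-1],[0,0,0.015,0,0,0,-1],[0,0,0.01,0,0,0,-1],[0,0,0,0,0,0,-1],[0,0,0,0,0,0,-1],[0,0,0,0,0,0,-1],[0,0,0,0,0,0,-1],[0,0,0,0,0,0,-1]]]'
```

```text
time: 8.53
eef_pos: [527.1, 368.7, 53.8]
orientation: [-2.305, -2.134, 0.004]
ft_force: [-1.1, -0.4, -3.6]
finger_gap: 49.0
finger_force: 30.0
time: 9.37
eef_pos: [527.9, 369.9, 39.6]
orientation: [-2.305, -2.135, -0.001]
ft_force: [0.2, 0.3, -2.7]
finger_gap: 49.4
finger_force: 30.0
```

Not in contact yet; going down a few mm more.

```bash
python3 -m jog '[[[0,0,0.005,0,0,0,-1],[0,0,0.005,0,0,0,-1],[0,0,0.005,0,0,0,-1],[0,0,0,0,0,0,-1],[0,0,0,0,0,0,-1],[0,0,0,0,0,0,-1],[0,0,0,0,0,0,-1],[0,0,0,0,0,0,-1],[0,0,0,0,0,0,-1],[0,0,0,0,0,0,-1]]]'
```

```text
time: 10.2
eef_pos: [527.9, 370.0, 37.5]
orientation: [-2.304, -2.134, -0.001]
ft_force: [-2.1, -0.3, 5.3]
finger_gap: 48.8
finger_force: 30.0
```

Contact, at about 8 N up. Now release gently.

```bash
python3 -m jog '[[[0,0,0,0,0,0,0.15],[0,0,0,0,0,0,0.2],[0,0,0,0,0,0,0.3],[0,0,0,0,0,0,0.4],[0,0,0,0,0,0,0.5],[0,0,0,0,0,0,0.6],[0,0,0,0,0,0,0.6],[0,0,0,0,0,0,0.6],[0,0,0,0,0,0,0.6],[0,0,0,0,0,0,0.6]]]';python3 -m jog '[[[0,0,-0.02,0,0,0,0.6],[0,0,-0.04,0,0,0,0.6],[0,0,-0.08,0,0,0,0.6],[0,0,-0.1,0,0,0,0.6],[0,0,-0.1,0,0,0,0.6],[0,0,-0.1,0,0,0,0.6],[0,0,-0.1,0,0,0,0.6],[0,0,-0.1,0,0,0,1],[0,0,-0.1,0,0,0,1],[0,0,-0.06,0,0,0,1]]]'
python3 - <<'E'
from nav import *
a,_=grab('wrist'); cv2.imwrite('pics/w2.png',a); st()
im,W=cloud('wrist'); m=np.isfinite(W[...,2])&(abs(W[...,0]-527)<70)&(abs(W[...,1]-360)<90)&(W[...,2]>20)&(W[...,2]<80); print('bottle top',np.percentile(W[m],[1,50,99],axis=0).round(1))
a=plan([439.3,-320,120],down(-3.8),32)
E
```

```text
time: 11.03
eef_pos: [527.8, 369.8, 36.3]
orientation: [-2.305, -2.135, -0.0]
ft_force: [-0.4, 0.2, 0.1]
finger_gap: 75.4
finger_force: 0.0
time: 11.87
eef_pos: [528.7, 370.1, 199.5]
orientation: [2.305, 2.134, 0.006]
ft_force: [0.6, -0.3, 0.1]
finger_gap: 91.5
finger_force: 0.0
t 11.92 p [529.7 370.7 201.1] deckTCP [-143.  -174.8  268.6] F [0.5 0.7 1. ] gap 92.6 ff 0.0 q [-0.91  0.68  0.44  1.57 -0.33  0.95 -0.44] toolY [ 0.997 -0.077  0.005] Z [ 0.005  0.004 -1.   ]
bottle top [[500.4 287.9  35.3]
 [524.9 373.5  51.8]
 [551.5 433.2  56.8]]
32 rows:  [-0.1087, -0.0064, 0.0124] [0.0002, -0.0002, -0.0004] | per row mm 21.9 deg 0.02
```

View pics/w2.png

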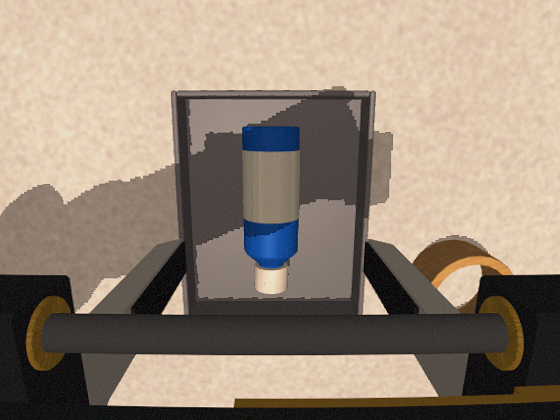

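The wrist view shows the bottle lying free inside the tray at (271,205). Next, the warm chart.

```bash
for i in 1 2 3; do python3 -m jog '[[[-0.116,-0.0068,0,0,0,0,1],[-0.116,-0.0068,0,0,0,0,1],[-0.116,-0.0068,0,0,0,0,1],[-0.116,-0.0068,0,0,0,0,1],[-0.116,-0.0068,0,0,0,0,1],[-0.116,-0.0068,0,0,0,0,1],[-0.116,-0.0068,0,0,0,0,1],[-0.116,-0.0068,0,0,0,0,1],[-0.116,-0.0068,0,0,0,0,1],[-0.116,-0.0068,0,0,0,0,1]]]'>/dev/null; done
python3 - <<'E'
from nav import *
a,_=grab('wrist'); cv2.imwrite('pics/w3.png',a); st()
im,W=cloud('wrist'); m=np.isfinite(W[...,2])&(abs(W[...,0]-439)<60)&(abs(W[...,1]+320)<90)&(W[...,2]>9)&(W[...,2]<25)
r=cv2.minAreaRect(W[m][:,:2].astype(np.float32)); print(r,np.median(W[m][:,2]))
n=np.isfinite(W[...,2])&(W[...,2]<9)&(W[...,2]>-9); print('table',np.median(W[n][:,2]))
E
```

```text
t 14.47 p [ 431.9 -327.9  196.4] deckTCP [450.  -16.9 -79.3] F [ 0.4 -5.1  1.1] gap 94.3 ff 0.0 q [ 0.32  0.54  0.41  1.86 -0.29  0.79  0.8 ] toolY [ 0.997 -0.082  0.   ] Z [-0.    -0.005 -1.   ]
((437.48162841796875, -322.69403076171875), (129.3367462158203, 60.18242645263672), 85.77770233154297) 17.644306972532778
table 0.9835823087057953
```

View pics/w3.png

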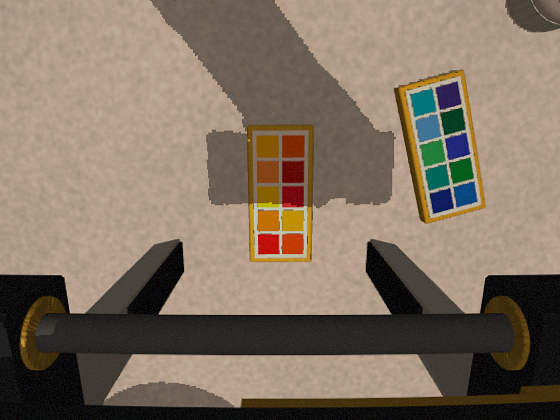

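```bash
python3 - <<'E'
from nav import *
st(); a=plan([438,-321.5,45],down(-4.2),9)
E
```

```text
t 14.47 p [ 431.9 -327.9  196.4] deckTCP [450.  -16.9 -79.3] F [ 0.4 -5.1  1.1] gap 94.3 ff 0.0 q [ 0.32  0.54  0.41  1.86 -0.29  0.79  0.8 ] toolY [ 0.997 -0.082  0.   ] Z [-0.    -0.005 -1.   ]
9 rows:  [0.004, 0.0031, 0.0841] [0.0, 0.0007, -0.0012] | per row mm 16.8 deg 0.06
```

```bash
python3 -m jog '[[[0.004,0.003,0.06,0,0.0007,-0.001,1],[0.004,0.003,0.085,0,0.0007,-0.001,1],[0.004,0.003,0.1,0,0.0007,-0.001,1],[0.004,0.003,0.1,0,0.0007,-0.001,1],[0.004,0.003,0.1,0,0.0007,-0.001,1],[0.004,0.003,0.1,0,0.0007,-0.001,1],[0.004,0.003,0.09,0,0.0007,-0.001,1],[0.004,0.003,0.07,0,0.0007,-0.001,1],[0.004,0.003,0.05,0,0.0007,-0.001,1],[0,0,0,0,0,0,1]]]' >/dev/null
python3 - <<'E'
from nav import *
st(); a=plan([438,-321.5,25],down(-4.2),4)
E
```

```text
t 15.3 p [ 438.7 -312.8   43.3] deckTCP [ 359.2  -16.  -203.6] F [-0.7  0.4  0.7] gap 94.1 ff 0.0 q [ 0.41  0.77  0.26  1.97 -0.42  0.46  0.9 ] toolY [ 0.998 -0.069 -0.003] Z [-0.003  0.007 -1.   ]
4 rows:  [-0.011, 0.0, 0.0228] [-0.0011, -0.0023, 0.0013] | per row mm 5.1 deg 0.13
```

```bash
python3 -m jog '[[[-0.011,0,0.023,-0.001,-0.002,0.001,1],[-0.011,0,0.023,-0.001,-0.002,0.001,1],[-0.011,0,0.023,-0.001,-0.002,0.001,1],[-0.011,0,0.022,-0.001,-0.002,0.001,1],[0,0,0,0,0,0,1],[0,0,0,0,0,0,0.6],[0,0,0,0,0,0,0.4],[0,0,0,0,0,0,0.4],[0,0,0,0,0,0,0.4],[0,0,0,0,0,0,0.4]]]' 
python3 -c "
from nav import *
st()"
```

```text
time: 16.13
eef_pos: [439.3, -322.6, 27.2]
orientation: [2.298, 2.137, 0.002]
ft_force: [-0.2, -0.5, 0.2]
finger_gap: 66.6
finger_force: 0.0
t 16.13 p [ 439.3 -322.6   27.2] deckTCP [ 359.   -11.9 -222. ] F [-0.2 -0.5  0.2] gap 66.6 ff 0.0 q [ 0.43  0.8   0.24  1.96 -0.43  0.42  0.92] toolY [ 0.997 -0.072  0.003] Z [ 0.003 -0.002 -1.   ]
```

```bash
python3 -m jog '[[[0,0,0.01,0,0,0,0.4],[0,0,0,0,0,0,0.4],[0,0,0,0,0,0,-1],[0,0,0,0,0,0,-1],[0,0,0,0,0,0,-1],[0,0,0,0,0,0,-1],[0,0,0,0,0,0,-1],[0,0,0,0,0,0,-1],[0,0,0,0,0,0,-1],[0,0,0,0,0,0,-1]]]' 
python3 -m jog '[[[0,0,-0.02,0,0,0,-1],[0,0,-0.04,0,0,0,-1],[0,0,-0.08,0,0,0,-1],[0,0,-0.1,0,0,0,-1],[0,0,-0.1,0,0,0,-1],[0,0,-0.1,0,0,0,-1],[0,0,-0.1,0,0,0,-1],[0,0,-0.1,0,0,0,-1],[0,0,-0.08,0,0,0,-1],[0,0,-0.06,0,0,0,-1]]]' 
python3 -c "
from nav import *
st()
a=plan(deck(36,-1.7,130),Rdeck,28)"
```

```text
time: 16.97
eef_pos: [439.1, -322.7, 25.0]
orientation: [2.298, 2.137, 0.002]
ft_force: [0.4, 0.5, -1.7]
finger_gap: 59.6
finger_force: 30.0
time: 17.8
eef_pos: [439.0, -322.8, 183.5]
orientation: [2.297, 2.135, 0.003]
ft_force: [0.6, -0.3, -0.5]
finger_gap: 59.9
finger_force: 30.0
t 17.8 p [ 439.  -322.8  183.5] deckTCP [437.3 -12.1 -86.8] F [ 0.6 -0.3 -0.5] gap 59.9 ff 30.0 q [ 0.32  0.56  0.4   1.87 -0.31  0.76  0.81] toolY [ 0.997 -0.073  0.005] Z [ 0.005 -0.003 -1.   ]
28 rows:  [0.0521, 0.0683, -0.0183] [0.0206, -0.015, -0.0568] | per row mm 17.6 deg 2.8
```

```bash
for i in 1 2; do python3 -m jog '[[[0.052,0.068,-0.018,0.0206,-0.015,-0.057,-1],[0.052,0.068,-0.018,0.0206,-0.015,-0.057,-1],[0.052,0.068,-0.018,0.0206,-0.015,-0.057,-1],[0.052,0.068,-0.018,0.0206,-0.015,-0.057,-1],[0.052,0.068,-0.018,0.0206,-0.015,-0.057,-1],[0.052,0.068,-0.018,0.0206,-0.015,-0.057,-1],[0.052,0.068,-0.018,0.0206,-0.015,-0.057,-1],[0.052,0.068,-0.018,0.0206,-0.015,-0.057,-1],[0.052,0.068,-0.018,0.0206,-0.015,-0.057,-1],[0.052,0.068,-0.018,0.0206,-0.015,-0.057,-1]]]'>/dev/null; done
python3 - <<'E'
from nav import *
st()
plan(deck(36,-1.7,130),Rdeck,9)
E
```

```text
t 19.47 p [619.4 -37.7 192.4] deckTCP [155.3  54.7  86.3] F [ 0.6  0.3 -1.1] gap 59.5 ff 30.0 q [-0.33  0.78  0.33  1.45  0.09  1.17  0.73] toolY [ 0.633  0.68  -0.371] Z [-0.197 -0.322 -0.926]
9 rows:  [0.0451, 0.0607, -0.0178] [0.0182, -0.0133, -0.0497] | per row mm 15.5 deg 2.46
```

```bash
python3 -m jog '[[[0.0451,0.0607,-0.018,0.0182,-0.0133,-0.0497,-1],[0.0451,0.0607,-0.018,0.0182,-0.0133,-0.0497,-1],[0.0451,0.0607,-0.018,0.0182,-0.0133,-0.0497,-1],[0.0451,0.0607,-0.018,0.0182,-0.0133,-0.0497,-1],[0.0451,0.0607,-0.018,0.0182,-0.0133,-0.0497,-1],[0.0451,0.0607,-0.018,0.0182,-0.0133,-0.0497,-1],[0.0451,0.0607,-0.018,0.0182,-0.0133,-0.0497,-1],[0.0451,0.0607,-0.018,0.0182,-0.0133,-0.0497,-1],[0.0451,0.0607,-0.018,0.0182,-0.0133,-0.0497,-1],[0,0,0,0,0,0,-1]]]'>/dev/null
python3 - <<'E'
from nav import *
st()
plan(deck(36,-1.7,40),Rdeck,9)
E
```

```text
t 20.3 p [609.7 105.3 168.2] deckTCP [ 30.6  -5.3 130.4] F [-0.7  0.3 -1.8] gap 59.6 ff 30.0 q [-0.55  0.87  0.26  1.37  0.19  1.28  0.78] toolY [ 0.301  0.813 -0.498] Z [-0.179 -0.465 -0.867]
9 rows:  [-0.002, -0.0031, 0.0502] [0.0003, -0.0002, 0.0012] | per row mm 10.1 deg 0.06
```

```bash
python3 -m jog '[[[-0.002,-0.003,0.03,0,0,0.001,-1],[-0.002,-0.003,0.05,0,0,0.001,-1],[-0.002,-0.003,0.06,0,0,0.001,-1],[-0.002,-0.003,0.06,0,0,0.001,-1],[-0.002,-0.003,0.06,0,0,0.001,-1],[-0.002,-0.003,0.06,0,0,0.001,-1],[-0.002,-0.003,0.06,0,0,0.001,-1],[-0.002,-0.003,0.04,0,0,0.001,-1],[-0.002,-0.003,0.03,0,0,0.001,-1],[0,0,0,0,0,0,-1]]]'>/dev/null
python3 - <<'E'
from nav import *
a,_=grab('scene'); cv2.imwrite('pics/s2.png',cv2.resize(a[150:290,200:340],None,fx=4,fy=4))
st()
plan(deck(36,-1.7,27),Rdeck,5)
E
```

```text
t 21.18 p [596.7  49.7  95. ] deckTCP [42.9  2.3 38.7] F [-1.2 -0.  -0.2] gap 59.9 ff 30.0 q [-0.5   0.92  0.27  1.51  0.21  1.08  0.76] toolY [ 0.318  0.805 -0.5  ] Z [-0.181 -0.467 -0.866]
5 rows:  [0.004, 0.0069, 0.0117] [-0.0001, -0.0006, -0.0026] | per row mm 2.8 deg 0.12
```

View pics/s2.png

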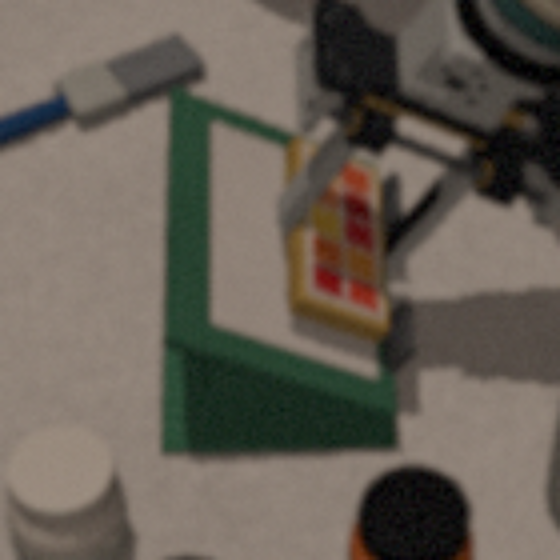

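The scene view shows the chart at about (340,240), colours up, parallel to the deck and just above the stops. Lowering it now.

```bash
python3 -m jog '[[[0.004,0.006,0.011,0,0,-0.0025,-1],[0.004,0.006,0.011,0,0,-0.0025,-1],[0.004,0.006,0.011,0,0,-0.0025,-1],[0.004,0.006,0.011,0,0,-0.0025,-1],[0.004,0.006,0.011,0,0,-0.0025,-1],[0,0,0,0,0,0,-1],[0,0,0,0,0,0,-1],[0,0,0,0,0,0,-1],[0,0,0,0,0,0,-1],[0,0,0,0,0,0,-1]]]'>/dev/null
python3 - <<'E'
from nav import *
st(); F=np.array(env.sense()['ft_force']); print('F deck',np.round([F@X,F@L,F@N],1))
plan(deck(36,-1.7,26),Rdeck,5)
E
```

```text
t 22.02 p [593.2  52.3  82.6] deckTCP [35.8 -1.8 28.6] F [-0.  -0.1 -0.8] gap 59.5 ff 30.0 q [-0.51  0.93  0.27  1.53  0.21  1.05  0.76] toolY [ 0.308  0.81  -0.499] Z [-0.179 -0.466 -0.866]
F deck [-0.3  0.  -0.7]
5 rows:  [-0.0001, -0.0002, 0.0026] [0.0002, -0.0003, 0.0003] | per row mm 0.5 deg 0.02
```

```bash
python3 -m jog '[[[0,0,0.005,0,0,0,-1],[0,0,0.005,0,0,0,-1],[0,0,0.003,0,0,0,-1],[0,0,0,0,0,0,-1],[0,0.006,0,0,0,0,-1],[0,0.006,0,0,0,0,-1],[0,0.006,0,0,0,0,-1],[0,0,0,0,0,0,-1],[0,0,0,0,0,0,-1],[0,0,0,0,0,0,-1]]]'>/dev/null
python3 - <<'E'
from nav import *
st(); F=np.array(env.sense()['ft_force']); print('F deck',np.round([F@X,F@L,F@N],1))
E
```

```text
t 22.85 p [593.8  54.   78.5] deckTCP [32.1 -2.  25.9] F [ 0.8  0.9 -0.6] gap 59.9 ff 30.0 q [-0.51  0.94  0.27  1.52  0.21  1.05  0.76] toolY [ 0.308  0.81  -0.5  ] Z [-0.179 -0.466 -0.866]
F deck [-1.3  0.4  0.1]
```

Still free; lower 1–2 mm and slide a little further.

```bash
python3 -m jog '[[[0,0,0.005,0,0,0,-1],[0,0,0.003,0,0,0,-1],[0,0,0,0,0,0,-1],[0,0.006,0,0,0,0,-1],[0,0.006,0,0,0,0,-1],[0,0,0,0,0,0,-1],[0,0,0,0,0,0,-1],[0,0,0,0,0,0,-1],[0,0,0,0,0,0,-1],[0,0,0,0,0,0,-1]]]'>/dev/null
python3 - <<'E'
from nav import *
st(); F=np.array(env.sense()['ft_force']); print('F deck',np.round([F@X,F@L,F@N],1))
E
```

```text
t 23.68 p [594.2  54.4  76.8] deckTCP [30.8 -1.7 24.7] F [-0.7  0.2  5.7] gap 59.7 ff 30.0 q [-0.51  0.94  0.27  1.52  0.21  1.05  0.76] toolY [ 0.308  0.809 -0.501] Z [-0.18  -0.467 -0.866]
F deck [ 2.9 -0.7  4.9]
```

```bash
python3 -m jog '[[[0,0.006,0,0,0,0,-1],[0,0.006,0,0,0,0,-1],[0,0,0,0,0,0,-1],[0,0,0,0,0,0,-1],[0,0,0,0,0,0,-1],[0,0,0,0,0,0,-1],[0,0,0,0,0,0,-1],[0,0,0,0,0,0,-1],[0,0,0,0,0,0,-1],[0,0,0,0,0,0,-1]]]'>/dev/null
python3 - <<'E'
from nav import *
st(); F=np.array(env.sense()['ft_force']); print('F deck',np.round([F@X,F@L,F@N],1))
E
```

```text
t 24.52 p [594.3  54.6  76.8] deckTCP [30.7 -1.7 24.8] F [-2.6 -2.8 10.8] gap 59.5 ff 30.0 q [-0.51  0.94  0.27  1.52  0.21  1.05  0.75] toolY [ 0.309  0.807 -0.504] Z [-0.182 -0.47  -0.864]
F deck [ 8.5 -1.4  7.6]
```

```bash
python3 -m jog '[[[0,0,0,0,0,0,0.4],[0,0,0,0,0,0,0.5],[0,0,0,0,0,0,0.6],[0,0,0,0,0,0,0.6],[0,0,0,0,0,0,0.6],[0,0,0,0,0,0,0.6],[0,0,-0.01,0,0,0,0.6],[0,0,-0.02,0,0,0,0.6],[0,0,-0.04,0,0,0,0.6],[0,0,-0.06,0,0,0,0.6]]]'
python3 -m jog '[[[0,0,-0.06,0,0,0,0.6],[0,0,-0.06,0,0,0,0.6],[0,0,-0.06,0,0,0,0.6],[0,0,-0.06,0,0,0,0.6],[0,0,-0.06,0,0,0,0.6],[0,0,-0.06,0,0,0,0.6],[0,0,-0.06,0,0,0,0.6],[0,0,-0.06,0,0,0,0.6],[0,0,-0.06,0,0,0,0.6],[0,0,0,0,0,0,0.6]]]'
python3 - <<'E'
from nav import *
a,_=grab('wrist'); cv2.imwrite('pics/w4.png',a)
im,W=cloud('wrist'); D=(W-O)@np.c_[X,L,N]
m=np.isfinite(W[...,2])&(D[...,2]>11)&(D[...,2]<24)&(D[...,0]>3)&(D[...,0]<100)&(abs(D[...,1])<90)
print(cv2.minAreaRect(D[m][:,:2].astype(np.float32)),np.percentile(D[m],[1,50,99],axis=0).round(1))
for y in(-45,0,40):
  q=m&(abs(D[...,1]-y)<12); c=np.polyfit(D[q][:,0],D[q][:,2],1); print(y,'x max',np.percentile(D[q][:,0],99.5).round(1),'z',np.median(D[q][:,2]).round(2),'slope',c[0].round(3))
st()
E
```

```text
time: 25.35
eef_pos: [599.2, 69.1, 97.4]
orientation: [-0.533, -2.896, 0.776]
ft_force: [0.2, -0.4, -0.7]
finger_gap: 75.2
finger_force: 0.0
time: 26.18
eef_pos: [620.6, 121.7, 193.1]
orientation: [-0.533, -2.903, 0.771]
ft_force: [1.2, 0.7, 0.2]
finger_gap: 75.0
finger_force: 0.0
((32.566375732421875, -2.8713607788085938), (128.5166473388672, 59.12767791748047), 89.99817657470703) [[  3.6 -66.3  14.7]
 [ 32.4  -7.9  16.9]
 [ 61.1  59.4  18.7]]
-45 x max 61.5 z 17.04 slope -0.001
0 x max 61.3 z 16.93 slope -0.002
40 x max 61.4 z 16.83 slope -0.0
t 26.23 p [619.9 120.8 192. ] deckTCP [ 26.8  -1.4 160.1] F [-0.5  0.3 -0.4] gap 75.5 ff 0.0 q [-0.57  0.86  0.27  1.31  0.19  1.35  0.78] toolY [ 0.308  0.811 -0.497] Z [-0.176 -0.465 -0.868]
```

View pics/w4.png

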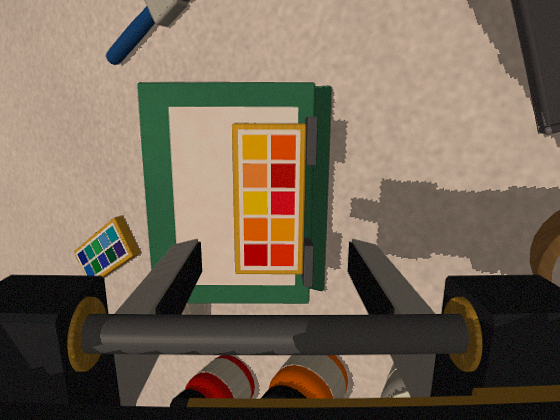

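The wrist view shows the chart at (270,198), flat and square. Its lower edge (u≈304) meets both stops, at (311,140) and (308,262), and it is centred to about 1–3 mm. Nothing is being touched, so I'm handing in.

```bash
python3 -c "
from plant import env
print(env.close_job())"
```

```text
the job is handed in; nothing more can be done
None
```

I laid the bottle in the tray and set the warm chart flat on the stand, against both stops and centred to within about 3 mm; the job is handed in, but no verdict came back.

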